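# Unlock and pop open a battery charging case

## Task

Open the red battery case on the bench: first slide its orange lock open, about 2 cm away from the yellow pad along its track, then press the yellow latch pad slowly straight down until the orange-framed hatch springs up, and let the hatch swing fully open by itself. Never touch the hatch, never push on the case or any part of it harder than 20 N, leave all the other things where they are, and finish clear of the case.

Things in the scene. Friction and masses are not known exactly. Their poses are not given: they have to be found in the camera images.
- case: Red case, 220 (x) x 320 (y) x 100 mm high, fixed to the bench; origin under its centre, z up; yaw up to 0.4 rad either way. Its front (-x, handle reaching 30 mm out, 60 mm up) roughly faces the robot. The half at -y is a flat black deck, 100 mm above the origin, with latch pad and lock; the half at +y holds two battery packs under the hatch.
- latch_axis (a point): Point on the deck's surface (100 mm above the bench) on the vertical axis of the latch pad, a yellow disc 32 mm across in a steel collar 43 mm across and 3 mm high. The pad is screwed out differently on every case and that is not measured: its top is 12 to 25 mm above this point and must be found by touch. In the case's frame: (-55, -85, 100) mm.
- lock_nub (a point): Centre of the top of the orange lock's thumb nub: 12 mm (along the case's x) x 26 mm (along y), its top 18 mm above the deck. It slides along the case's +x, away from the robot, on a flat track; it starts about 90 to 93 mm beyond the pad's axis in the case's +x, on the same line.
- lock (a joint): Travel of the lock in m: 0 to 0.003 = closed (start), open beyond 0.015 (the latch is then free), best left at about 0.020; hard stop at 0.030. It takes about 3 N to slide and stays where it is left. Reading is noisy.
- hatch (a joint): Hatch angle in rad: 0 = shut, 1.35 = fully open. A flat panel 216 x 166 x 8 mm, orange frame with a clear window, its top flush with the deck, hinged along its edge at the case's +y side (156 mm from the case's middle); its free edge swings up and away from the pad, driven by a spring and slowed by a damper: about 1.5 s to full opening.
- hatch_edge (a point): Fixed point: middle of the latch-side edge of the shut hatch, at deck height, in the case's frame (0, -10, 100) mm, 75 mm beside the pad's axis. What overhangs this edge is hit by the rising hatch. A bolt here lets go when the pad is 4 to 5 mm down (hard stop at 6.5): about 4 N to start, 7 N there, plus 5 N per 10 mm/s of speed (damper). Locked, it is blocked. Springs back when let go.
- tape_measure: Bystander: yellow tape measure, 70 x 34 x 62 mm high, beside the case. Origin under its centre.
- tape_roll: Bystander: blue roll of tape lying flat, 90 mm across, 25 mm high, beside the case. Origin under its centre.
- screwdriver: Bystander: red-handled screwdriver lying on the bench.
- wrench: Bystander: steel wrench lying on the bench.
- screw_jar: Bystander: clear jar with a black lid, 60 mm across, 80 mm high. Origin under its centre.
- spray_can: Bystander: spray can with a green band, 54 mm across, 170 mm high. Origin under its centre.
- pack0: Bystander: black and yellow battery pack in the case, 64 x 100 x 54 mm high. Origin under its centre.
- pack1: Bystander: the other battery pack in the case, the same.

How it is judged:
By the outcome, as a careful person would: the job done as asked, in the order asked, and still so for the second after the job is handed in, with the robot touching nothing.
It also fails if it takes over 56 s, if anything falls off the work surface, if the arm or the gripper's body presses on something with over 40 N, if the wrist force passes 120 N, or if a joint passes its speed limit or range.

## Robot

A 7-joint arm with a two-finger parallel gripper is mounted at the origin on the work surface. World frame = base frame: x ahead of the robot, y to its left, z up, the work surface at z = 0. Lengths are in mm, angles in rad, forces in N, time in s.
With the tool pointing down it reaches from about 425 to 825 mm from the base axis. Payload 3.6 kg.
Tool frame: the origin (TCP) lies at the very end of the fingers, on their centre line; the grasp point (between the pads) lies 19 mm behind it (arm.tcp_to_grasp is the distance from the TCP to the grasp point, in mm); y points along the fingers, z is the direction in which the jaws open and shut, and the axes are right-handed (so a half turn about y gives the same grasp; the last joint's range is limited). The gripper opens to 85 mm and grips with 20 to 120 N. Pads are 22 mm wide; open, the fingers measure 114 mm over their backs; the gripper's body (76 mm by 85 mm) begins 54 mm behind the grasp point. The pads swing forward as they close: fully open they stand 13 mm farther back than shut.
Start: joints at [-1.306, 0.615, -0.013, 1.423, 0.008, 1.103, -0.04], TCP at [186.334, 622.69, 231.297] pointing down, gripper open.
Joint ranges: [-3.12, 3.12], [-0.3, 2.06], [-1.34, 1.32], [0.26, 2.42], [-1.36, 4.5], [0.01, 1.98], [-2.84, 2.84]. Speed limits (rad/s): [2.79, 2.79, 3.14, 3.14, 3.14, 3.14, 3.14].

## Interface

Orientations are given as a unit quaternion [w, x, y, z].
In Python, from plant import sensors, cams, workorder, arm gives the robot as it stands. The module is installed in compiled form; this text tells all that it offers.
- The arm moves only by the shell command python3 -m pendant 'ROWS' [FORCE]. ROWS is a JSON object of lists of equal length, an entry for each row: "rotation": the turn, a rotation vector about the tool's x, y, z in degrees, a list of three; "delta_pos": the shift along the tool's x, y, z in mm, a list of three; "jaw": the opening, from -1 (shut) to 1 (fully open). In form: {"rotation": [[ax, ay, az], ...], "delta_pos": [[tx, ty, tz], ...], "jaw": [jaw, ...]}. A call has 1 to 5 rows; each row is the pose to reach, as a shift and turn from the pose measured when the call began, along the tool's axes at that moment; what a row does not reach only later rows make up. A row lasts 1/10 s, in which the tool goes at most 50 mm and 8.59 degrees, less where a joint would pass 70% of its speed; a pose out of reach is approached as far as the arm can. A call with a gripper value outside its range is refused whole. The fingers move at their own pace and stop on an object; FORCE is the grip in N (left out, the last holds). Time passes only in rows, so rows that repeat a pose let the fingers close. It gives the time, the measured TCP pose, the force and the opening at its end, in the units of the state.
- sensors.get_obs(): the state, without advancing time (a new reading comes with each control period).
- cams.snapshot(name): name is "side" or "top"; returns a dict with "img" (480x640x3 uint8, red, green, blue), "fovy" (degrees; the focal length in pixels is half the picture's height over the tangent of half this angle, whatever the lens; pixels are square), "cx", "cy" (the principal point, pixels), "D" ([k1, k2, p1, p2, k3] as OpenCV has them; the pictures are not rectified), "origin" and "rotation" of the camera in the world. Camera axes: x right, y down, z forward; pixel columns grow to the right and rows downward; lengths in mm; the calibration is good to about 2 mm. A picture is of the moment at which its call begins. There is no depth.
- workorder.finish_job(): hands the job in, once; it reports no verdict.
The state is a dict: "time": time; "joints": joint angles; "joint_velocities": joint speeds; "effort": joint torques, N m; "eef_pos": TCP position; "tcp_rot": TCP orientation; "ft_force": force on the tool from outside, world axes, zero at the start; "wrist_torque": the same for the moment, N m; "gripper_width": opening from 0.0 (shut) to 1.0 (fully open).
Only numpy, scipy, OpenCV 4.12 (cv2) and the standard library are available. Lean on these libraries where they do the work, as an engineer would, in place of code of your own. Each camera call takes 0.05 s, during which the arm holds its last target. There are 200 camera calls.

## Working session

There is one attempt and no reset: what is moved stays moved. The work goes in short steps, Python scripts to look and compute and a shell command to move; the robot and the scene stay as the last step left them, time stands still between calls to the robot, and variables do not carry over. Pictures are saved under pics/ and viewed, about 8 in all and at most 12, crops included, and the job is handed in when it is done.

```bash
mkdir -p pics
python3 - <<'E'
from plant import sensors,cams
import cv2
o=sensors.get_obs()
for k in("time","eef_pos","tcp_rot","ft_force","gripper_width"):print(k,o[k])
for n in("side","top"):
    s=cams.snapshot(n);cv2.imwrite(f"pics/{n}0.png",s["img"][:,:,::-1])
    print(n,{k:v for k,v in s.items() if k!="img"})
E
```

```text
time 0.0
eef_pos [186.12344619 621.99185301 230.13652815]
tcp_rot [-0.69875141  0.70054562 -0.10255135  0.10230116]
ft_force [-0.06816864 -0.40357139 -0.26895181]
gripper_width 0.9980115909035465
side {'fovy': 42.9836078831638, 'cx': 320.7491895723943, 'cy': 238.42071086718923, 'D': array([-0.08401692,  0.        ,  0.        ,  0.        ,  0.        ]), 'origin': array([  -1.25058168, -906.25379105, 1236.52777986]), 'rotation': array([-0.35090441,  0.89317219, -0.26207443,  0.10211036])}
top {'fovy': 51.8710708883178, 'cx': 315.03319924701816, 'cy': 239.65193438436674, 'D': array([-0.01678945,  0.        ,  0.        ,  0.        ,  0.        ]), 'origin': array([ 436.05335584,  -28.67502867, 1275.32542664]), 'rotation': array([-0.02706163,  0.71229026, -0.70066548,  0.03127531])}
```

View pics/top0.png

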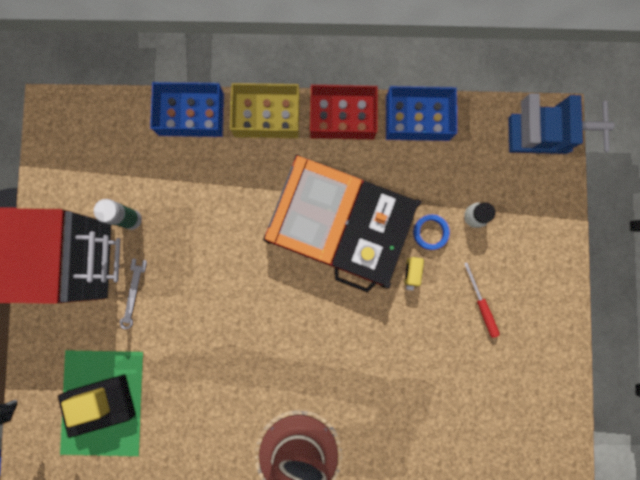

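View pics/side0.png

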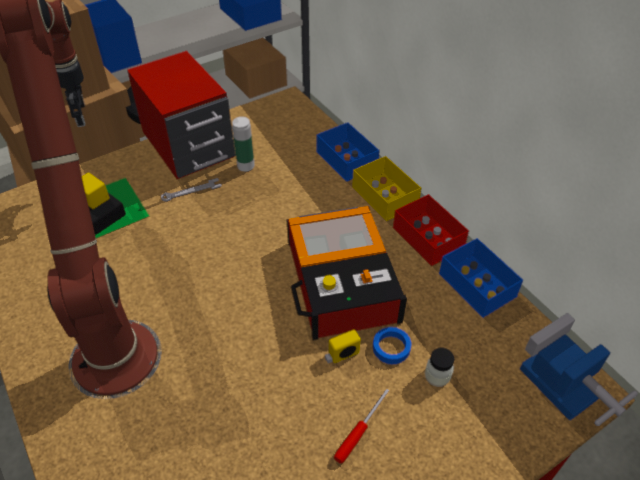

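The top view shows the pad at about (368,254), the lock nub at (382,217), the hatch to the left of them, and the tape measure and tape roll to the right. The side view shows the pad at (329,283) and the nub at (369,276). Next I'll turn these into positions.

```bash
cat > h.py <<'E'
import numpy as np,cv2
from scipy.spatial.transform import Rotation as R
from plant import sensors,cams
def rot(q):return R.from_quat(np.r_[q[1:],q[0]])
def ray(s,uv):
    f=240/np.tan(np.radians(s["fovy"]/2));K=np.array([[f,0,s["cx"]],[0,f,s["cy"]],[0,0,1]])
    p=cv2.undistortPoints(np.array([[uv]],float),K,s["D"])[0,0]
    d=rot(s["rotation"]).apply([p[0],p[1],1]);return s["origin"],d/np.linalg.norm(d)
def plane(s,uv,z):
    o,d=ray(s,uv);return o+d*(z-o[2])/d[2]
def tri(a,ua,b,ub):
    A=np.zeros((3,3));y=np.zeros(3);L=[ray(a,ua),ray(b,ub)]
    for o,d in L:
        P=np.eye(3)-np.outer(d,d);A+=P;y+=P@o
    x=np.linalg.solve(A,y);return x,[np.linalg.norm((np.eye(3)-np.outer(d,d))@(x-o)) for o,d in L]
def blobs(s,lo,hi,box,amin=8):
    hsv=cv2.cvtColor(s["img"],cv2.COLOR_RGB2HSV);m=cv2.inRange(hsv,lo,hi)
    x0,y0,x1,y1=box;k=np.zeros_like(m);k[y0:y1,x0:x1]=m[y0:y1,x0:x1]
    n,l,st,c=cv2.connectedComponentsWithStats(k)
    return [(c[i].round(2),st[i].tolist(),(l==i).astype(np.uint8)) for i in range(1,n) if st[i,4]>=amin]
E
python3 - <<'E'
from h import *
t=cams.snapshot("top");s=cams.snapshot("side")
Y=((22,120,90),(35,255,255));O=((5,150,90),(19,255,255))
for n,c in(("pad",Y),("nub",O)):
  bt=blobs(t,*c,(350,195,400,270));bs=blobs(s,*c,(308,262,400,295))
  print(n,[b[:2] for b in bt],[b[:2] for b in bs])
  a=max(bt,key=lambda b:b[1][4]);b=max(bs,key=lambda b:b[1][4])
  print(tri(t,a[0],s,b[0]),plane(t,a[0],118),plane(s,b[0],118))
for sn,im,box in(("top",t,(255,145,370,270)),("side",s,(280,200,390,272))):
  h=max(blobs(im,*O,box),key=lambda b:b[1][4]);c=cv2.findContours(h[2],0,1)[0]
  c=max(c,key=cv2.contourArea);r=cv2.convexHull(c)
  q=cv2.approxPolyN(r,4,ensure_convex=True).reshape(-1,2) 
  P=np.array([plane(im,p,100) for p in q]);print(sn,q.tolist(),P.round(1).tolist())
  print(P.mean(0),[(np.linalg.norm(d).round(1),np.degrees(np.arctan2(d[1],d[0])).round(1)) for d in np.roll(P,-1,0)-P])
for n,im in(("t",t),("s",s)):
  b=(340,190,420,290) if n=="t" else (300,255,400,335)
  cv2.imwrite(f"pics/c{n}.png",cv2.resize(im["img"][b[1]:b[3],b[0]:b[2],::-1],None,fx=6,fy=6,interpolation=2))
a=cv2.imread("pics/ct.png");b=cv2.imread("pics/cs.png");hh=max(a.shape[0],b.shape[0])
f=lambda x:cv2.copyMakeBorder(x,0,hh-x.shape[0],0,0,0)
cv2.imwrite("pics/crop.png",cv2.resize(np.hstack([f(a),f(b)]),None,fx=.75,fy=.75))
E
```

```text
pad [(array([367.11, 253.22]), [362, 248, 11, 11, 102])] [(array([328.77, 281.99]), [323, 275, 13, 15, 162])]
(array([ 500.89902516, -157.43724904,  114.9239085 ]), [np.float64(1.3020075593690499), np.float64(1.3020075593690437)]) [ 501.89016832 -157.68818681  118.        ] [ 498.30818542 -159.00016933  118.        ]
nub [(array([352.04, 201.18]), [350, 195, 7, 19, 76]), (array([380.25, 217.88]), [376, 214, 9, 9, 60])] [(array([314.92, 262.96]), [308, 262, 20, 4, 48]), (array([365.94, 276.12]), [361, 269, 11, 14, 108])]
(array([ 638.46062654, -127.68834894,   16.01167663]), [np.float64(3.2508812461008003), np.float64(3.25088124610087)]) [ 624.7856631  -121.02433127  118.        ] [ 582.10472061 -191.77794758  118.        ]
top [[363, 179], [331, 266], [264, 239], [296, 154]] [[682.3, -148.4, 100.0], [471.0, -73.9, 100.0], [532.8, 87.0, 100.0], [741.0, 14.6, 100.0]]
[606.79866331 -30.17250222 100.        ] [(np.float64(224.1), np.float64(160.6)), (np.float64(172.4), np.float64(69.0)), (np.float64(220.4), np.float64(-19.2)), (np.float64(173.3), np.float64(-109.8))]
side [[388, 252], [300, 267], [287, 218], [382, 196]] [[683.0, -146.8, 100.0], [472.9, -69.9, 100.0], [531.8, 92.4, 100.0], [792.2, 25.3, 100.0]]
[619.98026337 -24.75478749 100.        ] [(np.float64(223.7), np.float64(159.9)), (np.float64(172.6), np.float64(70.1)), (np.float64(268.9), np.float64(-14.5)), (np.float64(203.8), np.float64(-122.4))]
```

View pics/crop.png

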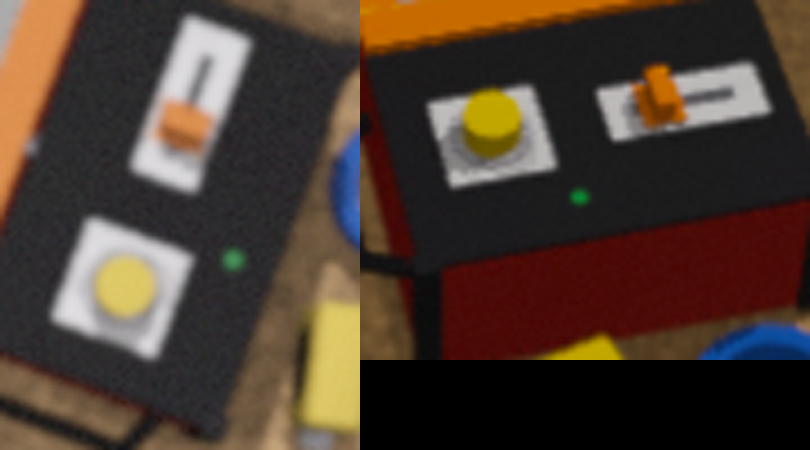

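```bash
cat >> h.py <<'E'
YAW=np.radians(-20);C=np.array([np.cos(YAW),np.sin(YAW),0]);CY=np.array([-C[1],C[0],0])
PAD=np.array([501,-158.5,0])
def go(target,zdir=None):
    o=sensors.get_obs();T=rot(o["tcp_rot"]);p=np.array(o["eef_pos"])
    print("t",round(o["time"],2),"tcp",p.round(1),"F",np.round(o["ft_force"],2),"jaw",round(o["gripper_width"],3))
    r=p-PAD;print("in case rel pad x,y:",(r@C).round(1),(r@CY).round(1),"d_tool",T.inv().apply(np.array(target)-p).round(1))
    if zdir is not None:
        y=np.array([0,0,-1.]);z=np.array(zdir)
        for s in(1,-1):
            M=np.column_stack([np.cross(y,s*z),y,s*z]);print("rot",np.degrees((T.inv()*R.from_matrix(M)).as_rotvec()).round(1))
E
python3 - <<'E'
from h import *
t=cams.snapshot("top");s=cams.snapshot("side")
n=[plane(t,(380.25,217.88),118),plane(s,(365.94,276.12),118),tri(t,(380.25,217.88),s,(365.94,276.12))]
print(n,[((x-PAD)@C,(x-PAD)@CY) for x in n[:2]])
o=sensors.get_obs();print(rot(o["tcp_rot"]).as_matrix().round(3),o["joints"])
g=PAD+60*C;print(g)
print("zC");go([450,350,260],C);print("zCY");go([*g[:2],170],CY)
E
```

```text
[array([ 586.06709429, -188.16908278,  118.        ]), array([ 582.10472061, -191.77794758,  118.        ]), (array([ 585.94659871, -188.50291417,  112.38413837]), [np.float64(0.9409664683982072), np.float64(0.9409664683981878)])] [(np.float64(90.08434472265529), np.float64(1.2148416287708577)), (np.float64(87.59523586734413), np.float64(-3.5315936113164383))]
[[ 0.958 -0.     0.287]
 [-0.287 -0.001  0.958]
 [-0.    -1.    -0.001]] [-1.30652701  0.61528503 -0.01260725  1.42388057  0.00810629  1.10340142
 -0.04037367]
[ 557.38155725 -179.0212086     0.        ]
zC
t 0.3 tcp [186.3 622.5 230.9] F [ 0.68 -0.27 -0.08] jaw 0.999
in case rel pad x,y: -562.9 626.2 d_tool [ 330.8  -28.9 -185.5]
rot [ 0.  93.3  0. ]
rot [  0.  -86.7  -0. ]
zCY
t 0.3 tcp [186.3 622.5 230.9] F [ 0.68 -0.27 -0.08] jaw 0.999
in case rel pad x,y: -562.9 626.2 d_tool [ 585.3   61.5 -661.4]
rot [0.1 3.3 0. ]
rot [ 0.000e+00 -1.767e+02 -1.000e-01]
```

```bash
python3 -m pendant '{"rotation":[[0,1,0],[0,2,0],[0,3,0],[0,3.3,0],[0,3.3,0]],"delta_pos":[[30,0,-15],[65,-5,-35],[105,-10,-60],[145,-15,-80],[185,-20,-103]],"jaw":[-1,-1,-1,-1,-1]}' 30
python3 -c "
from h import *
go([450,350,250],CY);go([557,-179,200])"
```

```text
time: 0.8
eef_pos: [335.1, 469.6, 251.3]
tcp_rot: [-0.696, 0.697, -0.122, 0.122]
ft_force: [0.6, 0.2, 0.6]
gripper_width: 0.145
t 0.8 tcp [335.1 469.6 251.3] F [0.57 0.17 0.61] jaw 0.145
in case rel pad x,y: -370.7 533.5 d_tool [148.8   1.3 -73.3]
rot [0.  0.1 0. ]
rot [   0.  -179.9   -0. ]
t 0.8 tcp [335.1 469.6 251.3] F [0.57 0.17 0.61] jaw 0.145
in case rel pad x,y: -370.7 533.5 d_tool [ 429.8   51.6 -534. ]
```

```bash
python3 -m pendant '{"rotation":[[0,0,0],[0,0,0],[0,0,0],[0,0,0],[0,0,0]],"delta_pos":[[30,0,-35],[60,0,-75],[90,0,-112],[120,0,-150],[150,0,-187]],"jaw":[-1,-1,-1,-1,-1]}'
python3 -m pendant '{"rotation":[[0,0,0],[0,0,0],[0,0,0],[0,0,0],[0,0,0]],"delta_pos":[[30,0,-37],[60,0,-75],[90,0,-112],[120,0,-150],[150,0,-187]],"jaw":[-1,-1,-1,-1,-1]}'
python3 -c "
from h import *
go([557,-179,200],CY)"
```

```text
time: 1.3
eef_pos: [412.7, 240.7, 251.7]
tcp_rot: [0.696, -0.696, 0.122, -0.123]
ft_force: [0.5, 0.0, 0.2]
gripper_width: -0.0
time: 1.8
eef_pos: [490.3, 11.8, 252.1]
tcp_rot: [0.697, -0.696, 0.122, -0.123]
ft_force: [1.1, -0.3, 0.7]
gripper_width: 0.001
t 1.8 tcp [490.3  11.8 252.1] F [ 1.11 -0.27  0.66] jaw 0.001
in case rel pad x,y: -68.3 156.4 d_tool [ 127.7   52.2 -156.7]
rot [-0.   0.1  0.1]
rot [ 1.000e-01 -1.799e+02  1.000e-01]
```

```bash
python3 -m pendant '{"rotation":[[0,0,0],[0,0,0],[0,0,0],[0,0,0],[0,0,0]],"delta_pos":[[27,0,-35],[57,0,-75],[90,0,-115],[113,5,-145],[120,10,-156]],"jaw":[-1,-1,-1,-1,-1]}'
python3 -m pendant '{"rotation":[[0,0,0],[0,0,0],[0,0,0],[0,0,0]],"delta_pos":[[0,35,0],[0,70,0],[0,92,0],[0,92,0]],"jaw":[-1,-1,-1,-1]}'
python3 - <<'E'
from h import *
go([*(PAD+52*C)[:2],112],CY)
t=cams.snapshot("top");s=cams.snapshot("side");F=lambda im,b:cv2.resize(im["img"][b[1]:b[3],b[0]:b[2],::-1],(400,400),interpolation=2)
cv2.imwrite("pics/n1.png",np.hstack([F(t,(320,170,420,270)),F(s,(290,220,390,320))]))
E
```

```text
time: 2.3
eef_pos: [550.1, -182.0, 242.1]
tcp_rot: [-0.695, 0.697, -0.124, 0.126]
ft_force: [-0.1, -0.4, 0.1]
gripper_width: 0.001
time: 2.7
eef_pos: [547.8, -180.4, 146.7]
tcp_rot: [-0.695, 0.697, -0.126, 0.123]
ft_force: [0.5, 0.4, 0.3]
gripper_width: -0.004
t 2.7 tcp [ 547.8 -180.4  146.7] F [0.47 0.41 0.26] jaw -0.004
in case rel pad x,y: 51.5 -4.5 d_tool [ 0.7 34.6  4.6]
rot [ 0.1 -0.3 -0.3]
rot [  0.4 179.7   0.2]
```

View pics/n1.png

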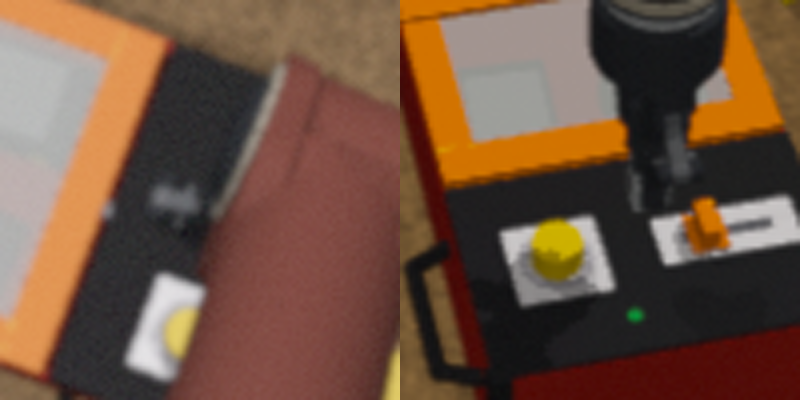

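The fingertips are above the track, between the pad and the nub, with room on both sides. I'll lower them beside the nub.

```bash
python3 -m pendant '{"rotation":[[0,0,0],[0,0,0],[0,0,0],[0,0,0],[0,0,0]],"delta_pos":[[0,8,4],[0,18,4.5],[0,28,4.5],[0,36,4.5],[0,36,4.5]],"jaw":[-1,-1,-1,-1,-1]}'
python3 -m pendant '{"rotation":[[0,0,0],[0,0,0],[0,0,0],[0,0,0],[0,0,0]],"delta_pos":[[3,0,0],[6,0,0],[9,0,0],[12,0,0],[15,0,0]],"jaw":[-1,-1,-1,-1,-1]}'
python3 -c "
from h import *
go([*(PAD+70*C)[:2],111],CY)"
```

```text
time: 3.3
eef_pos: [551.2, -177.4, 112.9]
tcp_rot: [-0.695, 0.697, -0.125, 0.125]
ft_force: [0.4, -0.2, -0.2]
gripper_width: -0.0
time: 3.8
eef_pos: [565.8, -182.7, 113.1]
tcp_rot: [-0.695, 0.697, -0.124, 0.125]
ft_force: [-0.1, -0.4, -0.5]
gripper_width: -0.004
t 3.8 tcp [ 565.8 -182.7  113.1] F [-0.14 -0.41 -0.53] jaw -0.004
in case rel pad x,y: 69.2 -0.6 d_tool [0.8 2.1 0.6]
rot [ 0.2 -0.3  0.1]
rot [-1.000e-01  1.797e+02  2.000e-01]
```

```bash
python3 -m pendant '{"rotation":[[0,0,0],[0,0,0],[0,0,0],[0,0,0],[0,0,0]],"delta_pos":[[1,0.5,0.3],[2,1,0.5],[3,1.5,0.5],[4,2,0.5],[5,2,0.5]],"jaw":[-1,-1,-1,-1,-1]}'
python3 -m pendant '{"rotation":[[0,0,0],[0,0,0],[0,0,0],[0,0,0],[0,0,0]],"delta_pos":[[1,0,0],[2,0,0],[3,0,0],[4,0,0],[5,0,0]],"jaw":[-1,-1,-1,-1,-1]}'
python3 -c "
from h import *
go([*(PAD+95*C)[:2],111],CY);print([sensors.get_obs().get(k) for k in ('lock','hatch')],list(sensors.get_obs()))"
```

```text
time: 4.3
eef_pos: [570.6, -184.0, 111.0]
tcp_rot: [-0.695, 0.697, -0.125, 0.125]
ft_force: [-0.1, -0.9, 1.2]
gripper_width: -0.0
time: 4.8
eef_pos: [574.4, -185.4, 110.8]
tcp_rot: [-0.695, 0.697, -0.125, 0.124]
ft_force: [-3.3, 0.3, 1.6]
gripper_width: -0.0
t 4.8 tcp [ 574.4 -185.4  110.8] F [-3.27  0.29  1.59] jaw -0.0
in case rel pad x,y: 78.1 -0.2 d_tool [16.9 -0.2  0.3]
rot [ 0.2 -0.3 -0.1]
rot [1.000e-01 1.797e+02 2.000e-01]
[None, None] ['time', 'joints', 'joint_velocities', 'effort', 'eef_pos', 'tcp_rot', 'ft_force', 'wrist_torque', 'gripper_width']
```

```bash
python3 -m pendant '{"rotation":[[0,0,0],[0,0,0],[0,0,0],[0,0,0],[0,0,0]],"delta_pos":[[1,0,0],[2,0,0],[3,0,0],[4,0,0],[5,0,0]],"jaw":[-1,-1,-1,-1,-1]}'
python3 -m pendant '{"rotation":[[0,0,0],[0,0,0],[0,0,0],[0,0,0],[0,0,0]],"delta_pos":[[1,0,0],[2,0,0],[3,0,0],[4,0,0],[5,0,0]],"jaw":[-1,-1,-1,-1,-1]}'
python3 -m pendant '{"rotation":[[0,0,0],[0,0,0],[0,0,0],[0,0,0],[0,0,0]],"delta_pos":[[1,0,0],[2,0,0],[3,0,0],[4,0,0],[5,0,0]],"jaw":[-1,-1,-1,-1,-1]}'
python3 - <<'E'
from h import *
go([*(PAD+95*C)[:2],111],CY)
s=cams.snapshot("side")
print([b[:2] for b in blobs(s,(5,150,90),(19,255,255),(345,262,400,295))])
E
```

```text
time: 5.3
eef_pos: [579.0, -187.1, 110.7]
tcp_rot: [-0.695, 0.697, -0.125, 0.124]
ft_force: [-3.1, 0.6, 1.2]
gripper_width: -0.003
time: 5.8
eef_pos: [583.8, -188.9, 110.7]
tcp_rot: [-0.695, 0.697, -0.125, 0.124]
ft_force: [-3.1, 0.6, 1.7]
gripper_width: -0.004
time: 6.3
eef_pos: [588.6, -190.6, 110.8]
tcp_rot: [-0.695, 0.697, -0.125, 0.124]
ft_force: [-2.7, 1.8, 2.3]
gripper_width: 0.002
t 6.3 tcp [ 588.6 -190.6  110.8] F [-2.71  1.85  2.32] jaw 0.002
in case rel pad x,y: 93.3 -0.2 d_tool [ 1.7 -0.2  0.2]
rot [ 0.2 -0.3 -0.1]
rot [1.000e-01 1.797e+02 2.000e-01]
[(array([374.18, 276.85]), [369, 272, 10, 10, 62])]
```

```bash
python3 -m pendant '{"rotation":[[0,0,0],[0,0,0],[0,0,0]],"delta_pos":[[1,0,0],[2,0,0],[2,0,0]],"jaw":[-1,-1,-1]}'
python3 -m pendant '{"rotation":[[0,0,0],[0,0,0],[0,0,0],[0,0,0],[0,0,0]],"delta_pos":[[-2,0,0],[-6,0,0],[-12,0,0],[-15,-15,0],[-20,-40,0]],"jaw":[-1,-1,-1,-1,-1]}'
python3 -m pendant '{"rotation":[[0,0,0],[0,0,0],[0,0,0],[0,0,0]],"delta_pos":[[-20,-3,0],[-45,-5,0],[-70,-5,0],[-76,-5,0]],"jaw":[-1,-1,-1,-1]}'
python3 - <<'E'
from h import *
go([*PAD[:2],130],CY)
s=cams.snapshot("side");t=cams.snapshot("top")
for im,b in((s,(345,262,400,295)),(t,(370,195,400,230))):
  for x in blobs(im,(5,150,90),(19,255,255),b):
    p=plane(im,x[0],118);print(x[:2],((p-PAD)@C).round(1))
F=lambda im,b:cv2.resize(im["img"][b[1]:b[3],b[0]:b[2],::-1],(400,400),interpolation=2)
cv2.imwrite("pics/n2.png",np.hstack([F(t,(320,170,420,270)),F(s,(290,220,390,320))]))
E
```

```text
time: 6.65
eef_pos: [591.0, -191.4, 110.8]
tcp_rot: [-0.695, 0.697, -0.125, 0.124]
ft_force: [-2.6, 0.7, 2.4]
gripper_width: 0.0
time: 7.15
eef_pos: [571.2, -184.0, 150.5]
tcp_rot: [-0.695, 0.697, -0.126, 0.123]
ft_force: [0.2, -0.1, 0.3]
gripper_width: -0.002
time: 7.55
eef_pos: [497.8, -156.9, 157.0]
tcp_rot: [-0.695, 0.697, -0.126, 0.123]
ft_force: [0.2, 0.7, 0.1]
gripper_width: -0.0
t 7.55 tcp [ 497.8 -156.9  157. ] F [0.21 0.74 0.1 ] jaw -0.0
in case rel pad x,y: -3.6 0.4 d_tool [ 3.7 27.  -0.3]
rot [ 0.1 -0.3 -0.2]
rot [  0.4 179.7   0.2]
(array([373.91, 274.75]), [369, 268, 11, 14, 104]) 107.2
(array([383.24, 209.82]), [379, 206, 9, 8, 51]) 110.7
```

View pics/n2.png

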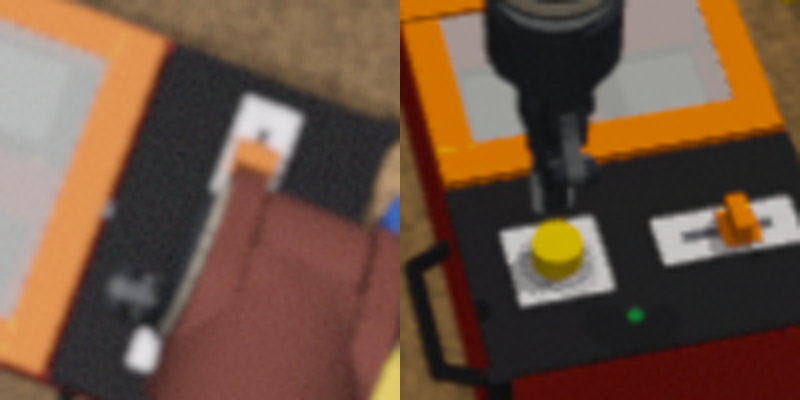

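The picture shows the nub moved along its track. The side view puts its travel at about 19.6 mm, so the lock is open. Next I'll centre over the pad and go down until I feel contact.

```bash
python3 -m pendant '{"rotation":[[0,0,0],[0,0,0],[0,0,0],[0,0,0],[0,0,0]],"delta_pos":[[2,5,0],[3.5,14,0],[4,22,0],[4,28,0],[4,28,0]],"jaw":[-1,-1,-1,-1,-1]}'
python3 -m pendant '{"rotation":[[0,0,0],[0,0,0],[0,0,0],[0,0,0],[0,0,0]],"delta_pos":[[0,0.5,0],[0,1,0],[0,1.5,0],[0,2,0],[0,2.5,0]],"jaw":[-1,-1,-1,-1,-1]}'
python3 -m pendant '{"rotation":[[0,0,0],[0,0,0],[0,0,0],[0,0,0],[0,0,0]],"delta_pos":[[0,0.5,0],[0,1,0],[0,1.5,0],[0,2,0],[0,2.5,0]],"jaw":[-1,-1,-1,-1,-1]}'
python3 -c "
from h import *
go([*PAD[:2],120],CY)"
```

```text
time: 8.15
eef_pos: [503.1, -158.9, 127.3]
tcp_rot: [-0.695, 0.697, -0.127, 0.123]
ft_force: [0.8, 0.3, -0.8]
gripper_width: 0.001
time: 8.65
eef_pos: [503.2, -158.9, 125.0]
tcp_rot: [-0.695, 0.697, -0.126, 0.123]
ft_force: [0.4, -0.2, 0.2]
gripper_width: -0.0
time: 9.15
eef_pos: [503.2, -159.0, 122.4]
tcp_rot: [-0.695, 0.697, -0.126, 0.123]
ft_force: [0.1, -0.3, -0.0]
gripper_width: 0.004
t 9.15 tcp [ 503.2 -159.   122.4] F [ 0.09 -0.3  -0.04] jaw 0.004
in case rel pad x,y: 2.2 0.3 d_tool [-2.2  2.4 -0.3]
rot [ 0.2 -0.3 -0.2]
rot [  0.4 179.7   0.3]
```

```bash
python3 -m pendant '{"rotation":[[0,0,0],[0,0,0],[0,0,0],[0,0,0],[0,0,0]],"delta_pos":[[-1,0,0],[-2,0.5,0],[-2,1,0],[-2,1.5,0],[-2,2,0]],"jaw":[-1,-1,-1,-1,-1]}'
python3 -m pendant '{"rotation":[[0,0,0],[0,0,0],[0,0,0],[0,0,0],[0,0,0]],"delta_pos":[[0,0.5,0],[0,1,0],[0,1.5,0],[0,2,0],[0,2,0]],"jaw":[-1,-1,-1,-1,-1]}'
```

```text
time: 9.65
eef_pos: [501.3, -158.3, 120.4]
tcp_rot: [-0.695, 0.697, -0.126, 0.123]
ft_force: [-0.0, 0.4, -0.1]
gripper_width: -0.003
time: 10.15
eef_pos: [501.4, -158.3, 118.9]
tcp_rot: [-0.695, 0.697, -0.126, 0.123]
ft_force: [-1.3, 0.6, 4.6]
gripper_width: -0.002
```

```bash
python3 -m pendant '{"rotation":[[0,0,0],[0,0,0],[0,0,0],[0,0,0],[0,0,0]],"delta_pos":[[0,0.4,0],[0,0.8,0],[0,1.2,0],[0,1.6,0],[0,2,0]],"jaw":[-1,-1,-1,-1,-1]}'
```

```text
time: 10.65
eef_pos: [501.4, -158.3, 117.4]
tcp_rot: [-0.695, 0.697, -0.126, 0.123]
ft_force: [-1.5, 0.7, 7.3]
gripper_width: 0.002
```

The pad top is at about z = 119 mm and force is building up normally.

```bash
python3 -m pendant '{"rotation":[[0,0,0],[0,0,0],[0,0,0],[0,0,0],[0,0,0]],"delta_pos":[[0,0.6,0],[0,1,0],[0,1.4,0],[0,1.8,0],[0,2.2,0]],"jaw":[-1,-1,-1,-1,-1]}'
python3 - <<'E'
from h import *
s=cams.snapshot("side");cv2.imwrite("pics/q.png",s["img"][:,:,::-1])
p=cv2.imread("pics/side0.png");d=cv2.absdiff(p,cv2.imread("pics/q.png"))[198:250,288:340].mean();print("hatch change",d)
E
```

```text
time: 11.15
eef_pos: [501.4, -158.3, 115.8]
tcp_rot: [-0.695, 0.697, -0.126, 0.123]
ft_force: [-2.2, 1.4, 7.1]
gripper_width: 0.0
hatch change 45.26664201183432
```

```bash
python3 -m pendant '{"rotation":[[0,0,0],[0,0,0],[0,0,0],[0,0,0],[0,0,0]],"delta_pos":[[0,0.5,0],[0,0.9,0],[0,1.2,0],[0,1.5,0],[0,1.5,0]],"jaw":[-1,-1,-1,-1,-1]}'
python3 - <<'E'
from h import *
s=cams.snapshot("side");cv2.imwrite("pics/q2.png",s["img"][:,:,::-1])
d=cv2.absdiff(cv2.imread("pics/q.png"),cv2.imread("pics/q2.png"))[160:250,270:400].mean();print("hatch change",d)
E
```

```text
time: 11.7
eef_pos: [501.4, -158.3, 114.2]
tcp_rot: [-0.695, 0.697, -0.126, 0.123]
ft_force: [-0.6, 0.5, 2.9]
gripper_width: 0.001
hatch change 1.9307122507122507
```

The force fell from 7 to 2.9 N, so the bolt has probably let go. I'll hold here and look.

```bash
python3 -m pendant '{"rotation":[[0,0,0],[0,0,0],[0,0,0]],"delta_pos":[[0,0,0],[0,0,0],[0,0,0]],"jaw":[-1,-1,-1]}'
python3 - <<'E'
from h import *
s=cams.snapshot("side");cv2.imwrite("pics/q3.png",s["img"][:,:,::-1])
a=[cv2.imread(f"pics/{n}.png") for n in("q","q2","q3")]
for i,j in((0,1),(1,2),(0,2)):print(cv2.absdiff(a[i],a[j])[160:250,270:400].mean())
cv2.imwrite("pics/v3.png",cv2.resize(a[2][140:340,250:450],(600,600)))
E
```

```text
time: 12.05
eef_pos: [501.4, -158.3, 114.0]
tcp_rot: [-0.695, 0.697, -0.126, 0.123]
ft_force: [0.0, -0.5, 1.0]
gripper_width: -0.003
1.9307122507122507
1.180883190883191
2.5385470085470088
```

View pics/v3.png

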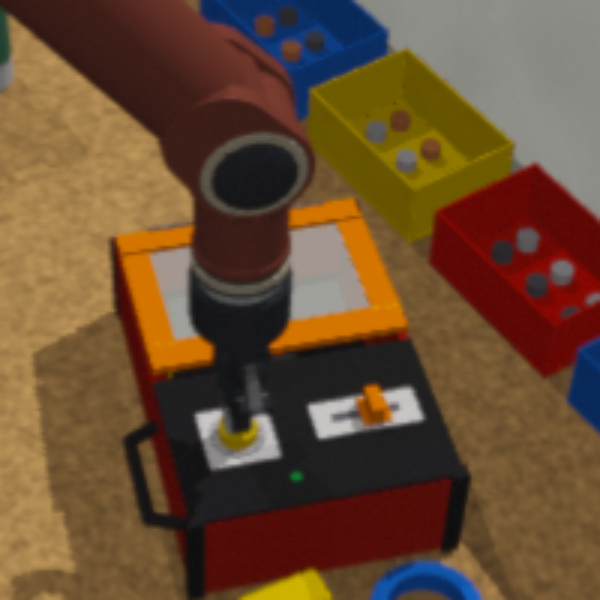

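The picture shows a dark gap under the hatch's near edge at about (300,350), so the hatch is rising. The nub is still in its open position. I'll lift straight up and let the hatch swing.

```bash
python3 -m pendant '{"rotation":[[0,0,0],[0,0,0],[0,0,0],[0,0,0],[0,0,0]],"delta_pos":[[0,-1,0],[0,-3,0],[0,-6,0],[0,-12,0],[0,-20,0]],"jaw":[-1,-1,-1,-1,-1]}'
python3 -m pendant '{"rotation":[[0,0,0],[0,0,0],[0,0,0],[0,0,0],[0,0,0]],"delta_pos":[[0,-15,0],[0,-35,0],[0,-60,0],[0,-85,0],[0,-100,0]],"jaw":[-1,-1,-1,-1,-1]}'
python3 -m pendant '{"rotation":[[0,0,0],[0,0,0],[0,0,0],[0,0,0],[0,0,0]],"delta_pos":[[-5,0,-10],[-10,-5,-25],[-15,-10,-45],[-20,-15,-60],[-20,-15,-60]],"jaw":[-1,-1,-1,-1,-1]}'
python3 -m pendant '{"rotation":[[0,0,0],[0,0,0],[0,0,0],[0,0,0],[0,0,0]],"delta_pos":[[0,0,0],[0,0,0],[0,0,0],[0,0,0],[0,0,0]],"jaw":[-1,-1,-1,-1,-1]}'
python3 - <<'E'
from h import *
go([*PAD[:2],120])
for n in("side","top"):cv2.imwrite(f"pics/{n}9.png",cams.snapshot(n)["img"][:,:,::-1])
a=cv2.imread("pics/side9.png");b=cv2.imread("pics/top9.png")
cv2.imwrite("pics/e.png",np.hstack([cv2.resize(a[140:400,220:480],(400,400)),cv2.resize(b[130:350,250:470],(400,400))]))
E
```

```text
time: 12.6
eef_pos: [501.3, -158.2, 134.3]
tcp_rot: [-0.695, 0.697, -0.126, 0.123]
ft_force: [0.6, -0.1, 0.2]
gripper_width: -0.001
time: 13.1
eef_pos: [502.6, -158.5, 237.1]
tcp_rot: [-0.695, 0.697, -0.125, 0.125]
ft_force: [-0.0, 0.4, 0.4]
gripper_width: 0.002
time: 13.6
eef_pos: [460.5, -211.3, 252.6]
tcp_rot: [-0.694, 0.697, -0.127, 0.127]
ft_force: [0.6, 0.2, 0.5]
gripper_width: 0.0
time: 14.1
eef_pos: [460.8, -210.7, 252.4]
tcp_rot: [-0.694, 0.697, -0.127, 0.126]
ft_force: [0.2, -0.1, -0.1]
gripper_width: 0.002
t 14.1 tcp [ 460.8 -210.7  252.4] F [ 0.16 -0.07 -0.15] jaw 0.002
in case rel pad x,y: -19.9 -62.8 d_tool [ 19.3 132.1  63.6]
```

View pics/e.png

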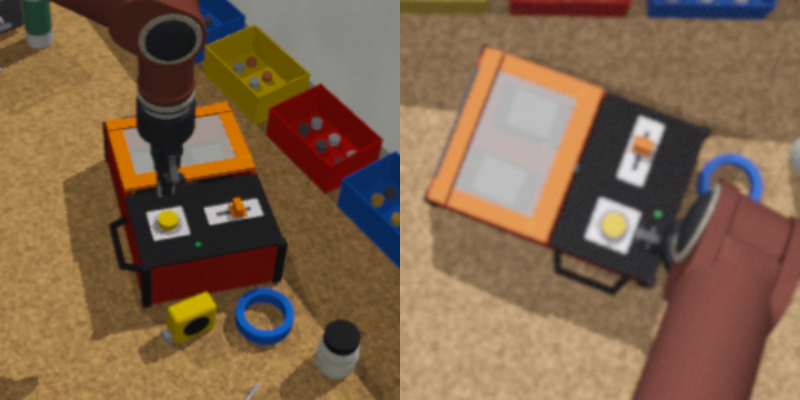

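The hatch still looks shut, or nearly so. I'll measure its edge against the start pictures and compare the moments of the press.

Run:
```python
from h import *
O=((5,150,90),(19,255,255))
new=cams.snapshot("top")
for n,im in(("top0",cv2.imread("pics/top0.png")[:,:,::-1]),("top9",cv2.imread("pics/top9.png")[:,:,::-1]),("now",new["img"])):
  h=max(blobs({"img":np.ascontiguousarray(im)},*O,(255,145,370,270)),key=lambda b:b[1][4]);c=max(cv2.findContours(h[2],0,1)[0],key=cv2.contourArea)
  print(n,sorted(cv2.approxPolyN(cv2.convexHull(c),4,ensure_convex=True).reshape(-1,2).tolist()),sensors.get_obs()["time"])
ims=[cv2.imread(f"pics/{n}.png")[195:300,280:400] for n in("side0","q","q3")]+[cams.snapshot("side")["img"][195:300,280:400,::-1]]
ims=[cv2.resize(i,(400,300),interpolation=2) for i in ims]
cv2.imwrite("pics/cmp.png",np.vstack([np.hstack(ims[:2]),np.hstack(ims[2:])]))
```

```text
top0 [[263, 239], [296, 154], [331, 266], [363, 179]] 14.25
top9 [[263, 240], [296, 155], [330, 265], [364, 178]] 14.25
now [[263, 240], [296, 154], [330, 266], [363, 179]] 14.25
```

View pics/cmp.png

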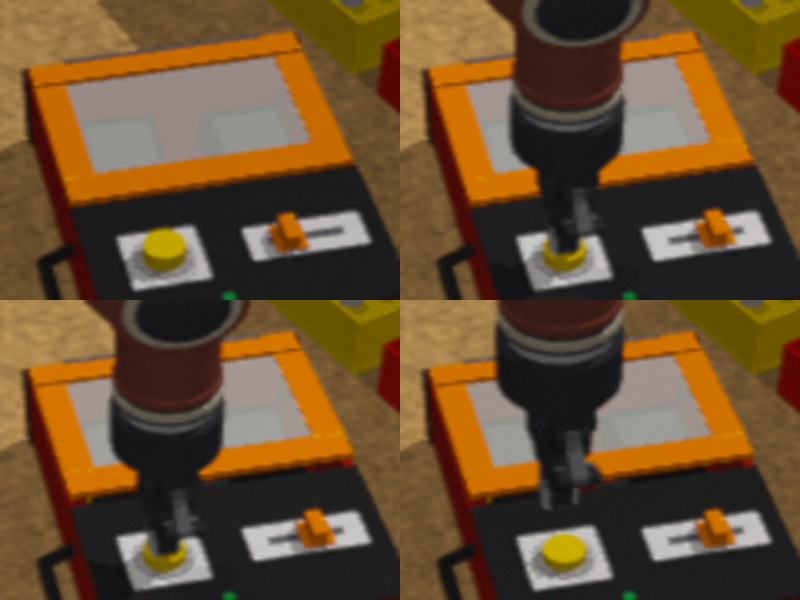

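The hatch has popped up only a few mm, with a gap along its near edge, and the pad looks lower than at the start. I'll check whether the hatch is still moving.

```bash
python3 -m pendant '{"rotation":[[0,0,0],[0,0,0],[0,0,0],[0,0,0],[0,0,0]],"delta_pos":[[0,-5,-10],[0,-10,-25],[0,-10,-45],[0,-10,-60],[0,-10,-60]],"jaw":[-1,-1,-1,-1,-1]}'
for i in 1 2; do python3 -m pendant '{"rotation":[[0,0,0],[0,0,0],[0,0,0],[0,0,0],[0,0,0]],"delta_pos":[[0,0,0],[0,0,0],[0,0,0],[0,0,0],[0,0,0]],"jaw":[-1,-1,-1,-1,-1]}' | head -1; done
python3 - <<'E'
from h import *
Y=((22,120,90),(35,255,255));O=((5,150,90),(19,255,255))
s=cams.snapshot("side");t=cams.snapshot("top");cv2.imwrite("pics/sideA.png",s["img"][:,:,::-1])
s0={"img":np.ascontiguousarray(cv2.imread("pics/side0.png")[:,:,::-1])};s9={"img":np.ascontiguousarray(cv2.imread("pics/side9.png")[:,:,::-1])};q3={"img":np.ascontiguousarray(cv2.imread("pics/q3.png")[:,:,::-1])}
for n,i in(("start",s0),("q3",q3),("t14",s9),("now",s)):
  m=cv2.inRange(cv2.cvtColor(i["img"],cv2.COLOR_RGB2HSV),*O)
  print(n,"edge rows",[(c,np.flatnonzero(m[225:268,c]).max()+225 if m[225:268,c].any() else None) for c in(304,312,345,355,365,375,383)],"pad",[b[:2] for b in blobs(i,*Y,(308,262,350,300))])
print(sensors.get_obs()["time"])
cv2.imwrite("pics/f.png",cv2.resize(s["img"][190:300,280:400,::-1],(654,600),interpolation=2))
E
```

```text
time: 14.8
eef_pos: [437.8, -270.6, 263.3]
tcp_rot: [-0.693, 0.697, -0.129, 0.129]
ft_force: [-0.3, -0.5, 0.9]
gripper_width: -0.001
time: 15.3
time: 15.8
start edge rows [(304, np.int64(266)), (312, np.int64(264)), (345, np.int64(259)), (355, np.int64(257)), (365, np.int64(255)), (375, np.int64(254)), (383, np.int64(252))] pad [(array([328.77, 281.99]), [323, 275, 13, 15, 162])]
q3 edge rows [(304, np.int64(264)), (312, np.int64(262)), (345, np.int64(256)), (355, np.int64(254)), (365, np.int64(253)), (375, np.int64(251)), (383, np.int64(250))] pad [(array([328.86, 285.26]), [323, 280, 13, 10, 72])]
t14 edge rows [(304, np.int64(264)), (312, np.int64(262)), (345, np.int64(256)), (355, np.int64(254)), (365, np.int64(253)), (375, np.int64(251)), (383, np.int64(250))] pad [(array([328.83, 282.87]), [323, 277, 13, 13, 139])]
now edge rows [(304, np.int64(264)), (312, np.int64(262)), (345, None), (355, np.int64(254)), (365, np.int64(253)), (375, np.int64(251)), (383, np.int64(250))] pad [(array([326.27, 283.53]), [323, 277, 10, 13, 74])]
15.9
```

View pics/f.png

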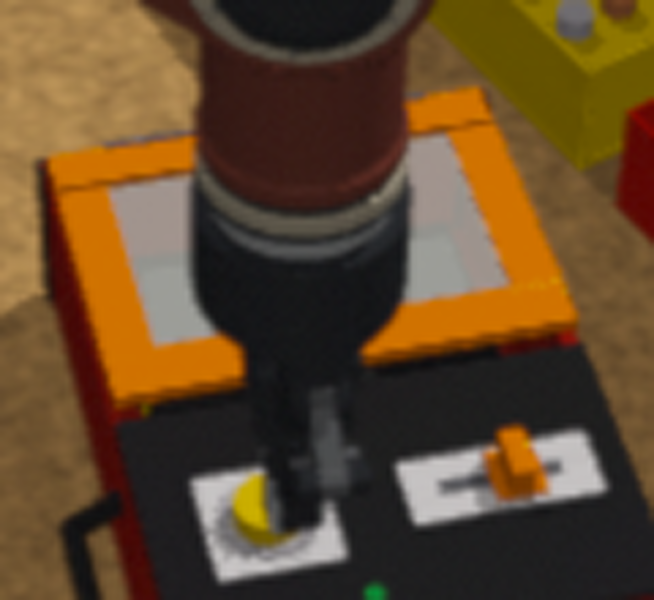

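The hatch is held about 4 mm up and isn't moving, as if on a second catch. The pad also rests a few mm lower than before. The hatch hasn't opened, so I'll press again, slowly, feeling for contact from above.

```bash
python3 -c "
from h import *
go([*PAD[:2],130],CY)"
```

```text
t 15.9 tcp [ 438.  -270.1  263.3] F [-0.04  0.04  0.05] jaw 0.0
in case rel pad x,y: -21.0 -126.4 d_tool [ 18.8 132.6 127.6]
rot [ 0.4 -1.   0. ]
rot [ -0.  179.    0.6]
```

```bash
python3 -m pendant '{"rotation":[[0,-1,0],[0,-1,0],[0,-1,0],[0,-1,0],[0,-1,0]],"delta_pos":[[5,15,25],[10,35,60],[15,60,95],[19,85,122],[19,105,127]],"jaw":[-1,-1,-1,-1,-1]}'
python3 -m pendant '{"rotation":[[0,0,0],[0,0,0],[0,0,0],[0,0,0],[0,0,0]],"delta_pos":[[0,8,0],[0,16,0],[0,24,0],[0,28,0],[0,28,0]],"jaw":[-1,-1,-1,-1,-1]}'
python3 -c "
from h import *
go([*PAD[:2],120],CY)"
```

```text
time: 16.4
eef_pos: [502.9, -154.1, 156.1]
tcp_rot: [-0.696, 0.698, -0.12, 0.12]
ft_force: [-0.5, 0.0, 0.6]
gripper_width: 0.005
time: 16.9
eef_pos: [502.6, -155.0, 128.1]
tcp_rot: [-0.696, 0.698, -0.121, 0.12]
ft_force: [0.1, -0.5, 0.2]
gripper_width: -0.001
t 16.9 tcp [ 502.6 -155.   128.1] F [ 0.12 -0.47  0.2 ] jaw -0.001
in case rel pad x,y: 0.3 3.8 d_tool [-0.3  8.1 -3.8]
rot [ 0.2  0.4 -0. ]
rot [  -0.  -179.6   -0.3]
```

```bash
python3 -m pendant '{"rotation":[[0,0,0],[0,0,0],[0,0,0],[0,0,0],[0,0,0]],"delta_pos":[[0,2,-2],[0,4,-4],[0,6,-4],[0,7,-4],[0,7.5,-4]],"jaw":[-1,-1,-1,-1,-1]}'
python3 -m pendant '{"rotation":[[0,0,0],[0,0,0],[0,0,0],[0,0,0],[0,0,0]],"delta_pos":[[0,0.5,0],[0,1,0],[0,1.5,0],[0,2,0],[0,2,0]],"jaw":[-1,-1,-1,-1,-1]}'
python3 -m pendant '{"rotation":[[0,0,0],[0,0,0],[0,0,0],[0,0,0],[0,0,0]],"delta_pos":[[0,0.4,0],[0,0.8,0],[0,1.2,0],[0,1.6,0],[0,2,0]],"jaw":[-1,-1,-1,-1,-1]}'
```

```text
time: 17.4
eef_pos: [501.2, -158.7, 120.5]
tcp_rot: [-0.696, 0.698, -0.121, 0.12]
ft_force: [-0.7, 0.3, 0.1]
gripper_width: -0.003
time: 17.9
eef_pos: [501.2, -158.7, 118.5]
tcp_rot: [-0.696, 0.698, -0.121, 0.12]
ft_force: [-0.2, 0.5, 0.0]
gripper_width: 0.0
time: 18.4
eef_pos: [501.2, -158.7, 116.4]
tcp_rot: [-0.696, 0.698, -0.121, 0.12]
ft_force: [0.6, -0.2, -0.3]
gripper_width: -0.001
```

```bash
python3 -m pendant '{"rotation":[[0,0,0],[0,0,0],[0,0,0],[0,0,0],[0,0,0]],"delta_pos":[[0,0.4,0],[0,0.8,0],[0,1.2,0],[0,1.5,0],[0,1.5,0]],"jaw":[-1,-1,-1,-1,-1]}'
```

```text
time: 18.9
eef_pos: [501.1, -158.7, 114.9]
tcp_rot: [-0.696, 0.698, -0.121, 0.12]
ft_force: [-0.2, -0.6, -0.5]
gripper_width: -0.003
```

```bash
python3 -m pendant '{"rotation":[[0,0,0],[0,0,0],[0,0,0],[0,0,0]],"delta_pos":[[0,0.4,0],[0,0.8,0],[0,1.2,0],[0,1.2,0]],"jaw":[-1,-1,-1,-1]}'
```

```text
time: 19.3
eef_pos: [501.2, -158.7, 114.0]
tcp_rot: [-0.696, 0.698, -0.121, 0.12]
ft_force: [-1.2, 0.6, 3.5]
gripper_width: -0.001
```

```bash
python3 -m pendant '{"rotation":[[0,0,0],[0,0,0],[0,0,0],[0,0,0],[0,0,0]],"delta_pos":[[0,0.4,0],[0,0.7,0],[0,1,0],[0,1.3,0],[0,1.3,0]],"jaw":[-1,-1,-1,-1,-1]}'
```

```text
time: 19.8
eef_pos: [501.2, -158.7, 113.3]
tcp_rot: [-0.696, 0.698, -0.121, 0.12]
ft_force: [-1.1, 0.1, 5.3]
gripper_width: -0.003
```

```bash
python3 -m pendant '{"rotation":[[0,0,0],[0,0,0],[0,0,0],[0,0,0],[0,0,0]],"delta_pos":[[0,0.5,0],[0,0.8,0],[0,1.1,0],[0,1.4,0],[0,1.4,0]],"jaw":[-1,-1,-1,-1,-1]}'
python3 - <<'E'
from h import *
s=cams.snapshot("side");cv2.imwrite("pics/r1.png",s["img"][:,:,::-1])
m=cv2.inRange(cv2.cvtColor(s["img"],cv2.COLOR_RGB2HSV),(5,150,90),(19,255,255))
print([(c,np.flatnonzero(m[200:268,c]).max()+200 if m[200:268,c].any() else None) for c in(304,312,355,365,375,383)])
E
```

```text
time: 20.3
eef_pos: [501.2, -158.7, 112.7]
tcp_rot: [-0.696, 0.698, -0.121, 0.12]
ft_force: [-2.8, 0.5, 7.3]
gripper_width: 0.005
[(304, np.int64(218)), (312, np.int64(217)), (355, np.int64(210)), (365, np.int64(208)), (375, np.int64(226)), (383, np.int64(246))]
```

The hatch is now swinging up: its edge moved from row 264 to row 218. I'll release straight up and let it finish.

```bash
python3 -m pendant '{"rotation":[[0,0,0],[0,0,0],[0,0,0],[0,0,0],[0,0,0]],"delta_pos":[[0,-1,0],[0,-3,0],[0,-6,0],[0,-12,0],[0,-20,0]],"jaw":[-1,-1,-1,-1,-1]}'
python3 -m pendant '{"rotation":[[0,0,0],[0,0,0],[0,0,0],[0,0,0],[0,0,0]],"delta_pos":[[0,-15,0],[0,-35,0],[0,-60,0],[0,-85,0],[0,-100,0]],"jaw":[-1,-1,-1,-1,-1]}'
python3 -m pendant '{"rotation":[[0,0,0],[0,0,0],[0,0,0],[0,0,0],[0,0,0]],"delta_pos":[[-20,-5,-15],[-45,-5,-35],[-70,-5,-55],[-90,-5,-70],[-90,-5,-70]],"jaw":[-1,-1,-1,-1,-1]}'
for i in 1 2; do python3 -m pendant '{"rotation":[[0,0,0],[0,0,0],[0,0,0],[0,0,0],[0,0,0]],"delta_pos":[[0,0,0],[0,0,0],[0,0,0],[0,0,0],[0,0,0]],"jaw":[-1,-1,-1,-1,-1]}' | head -3; done
python3 - <<'E'
from h import *
go([*PAD[:2],120])
for n in("side","top"):cv2.imwrite(f"pics/{n}Z.png",cams.snapshot(n)["img"][:,:,::-1])
a=cv2.imread("pics/sideZ.png");b=cv2.imread("pics/topZ.png")
cv2.imwrite("pics/z.png",np.hstack([cv2.resize(a[140:440,200:500],(400,400)),cv2.resize(b[110:370,240:500],(400,400))]))
E
```

```text
time: 20.85
eef_pos: [501.0, -158.6, 132.9]
tcp_rot: [-0.696, 0.698, -0.121, 0.12]
ft_force: [0.4, -0.2, -0.4]
gripper_width: -0.0
time: 21.35
eef_pos: [502.0, -158.7, 235.5]
tcp_rot: [-0.696, 0.698, -0.12, 0.122]
ft_force: [-0.3, -0.4, 0.4]
gripper_width: -0.003
time: 21.85
eef_pos: [390.0, -195.8, 241.2]
tcp_rot: [-0.695, 0.698, -0.122, 0.123]
ft_force: [0.7, -0.4, 0.1]
gripper_width: 0.0
time: 22.35
eef_pos: [390.5, -195.5, 241.0]
tcp_rot: [-0.695, 0.698, -0.122, 0.122]
time: 22.85
eef_pos: [390.5, -195.5, 241.0]
tcp_rot: [-0.695, 0.698, -0.122, 0.122]
t 22.85 tcp [ 390.5 -195.5  241. ] F [ 0.11 -0.31  0.57] jaw 0.001
in case rel pad x,y: -91.2 -72.6 d_tool [ 91.2 120.9  72.9]
```

View pics/z.png

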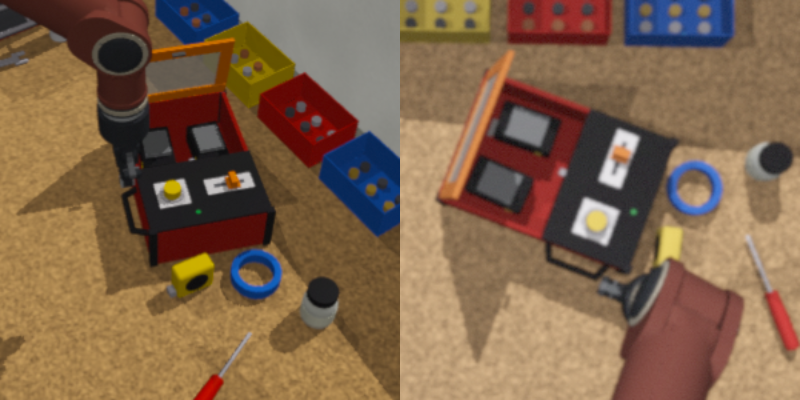

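The picture shows the hatch standing open with both packs in place. The lock is still open, the other things haven't moved, and the arm is clear of the case.

Run:
```python
from h import *
t=cams.snapshot("top");print("change since last picture",cv2.absdiff(t["img"][:,:,::-1],cv2.imread("pics/topZ.png"))[120:250,250:350].mean())
from plant import workorder
print(workorder.finish_job())
```

```text
change since last picture 1.9793076923076922
the job is handed in; nothing more can be done
None
```

The case is open and the job is handed in. I slid the lock first, pressed the pad second, and the hatch swung open by itself.

- **Lock:** I pushed it about 19.6 mm (measured in the side view) with about 3 N. It was still in its open position in the last picture.
- **First press:** I met the pad at about z = 119 mm and pressed it to 114 mm. The hatch rose only about 4 mm and stayed there, and the pad did not spring back as the task said it would. I had taken this for the release and lifted off, and the pictures then showed the hatch had not opened.
- **Second press:** I met the pad again at about 114.5 mm and pressed slowly to 112.7 mm. The hatch then swung up, and I lifted straight off.
- **Forces:** the most I read during either press was about 7.5 N. I only read forces at the end of each move, so brief peaks in between are not excluded.
- **Last checks, by eye:**
  - The hatch stands at what looks like full opening; I did not measure its angle.
  - The packs and the nearby things appear where they were. The spray can and wrench were outside that last picture, but the arm went nowhere near them.
- **Last checks, measured:**
  - The last picture before handing in differed from the one before only about as much as earlier still pictures did, so the hatch had stopped moving.
  - The tool is clear of the case in front of it, with no contact force, at about 23 s.

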